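# Gauge a steel drinking straw through stepped hole plates

### The arm

A 7-joint arm with a two-finger parallel gripper is mounted at the origin on the work surface. World frame = base frame: x ahead of the robot, y to its left, z up, the work surface at z = 0. Lengths are in m, angles in rad, forces in N, time in s.
With the tool pointing down it reaches from about 0.4 to 0.9 m from the base axis. Payload 5.5 kg.
Tool frame: the origin (TCP) lies at the very end of the fingers, on their centre line; the grasp point (between the pads) lies 19 mm behind it (ctrl.grip_depth is the distance from the TCP to the grasp point, in m); z points along the fingers, y is the line along which they close (so a half turn about z gives the same grasp; the last joint's range is limited). The gripper opens to 92 mm and grips with 3 to 60 N. Pads are 19 mm wide; open, the fingers measure 130 mm over their backs; the gripper's body (75 mm by 190 mm) begins 47 mm behind the grasp point.
Start: joints at [1.533, 0.501, -0.427, 1.55, 0.221, 1.138, -0.21], TCP at [0.193, -0.621, 0.227] pointing down, gripper open.
Joint ranges: [-2.88, 2.88], [-0.31, 2.03], [-1.54, 1.56], [0.2, 2.42], [-1.41, 4.55], [0.19, 2.02], [-2.57, 2.57]. Speed limits (rad/s): [2.57, 2.57, 3.14, 3.14, 3.14, 3.14, 3.14].

### API

Orientations are given as a rotation vector (axis times angle).
In Python, from rig import ctrl gives the robot as it stands.
- The arm moves only by the tool drive_tool, never from a script. Its argument "rows" is a list of rows, each a list of 7 numbers: the turn, a rotation vector about the tool's x, y, z in degrees, then the shift along the tool's x, y, z in m, then the finger opening in m, from 0 to 0.0918. In form: [[rx, ry, rz, x, y, z, fingers], ...]. A call has 1 to 12 rows; each row shifts and turns the commanded pose from where the row before left it, along the tool's axes as they then stand; what a row does not reach is not made up. A row lasts 1/12 s, in which the tool goes at most 41.7 mm and 7.16 degrees, less where a joint would pass 70% of its speed; a pose out of reach is approached as far as the arm can. A call with a gripper value outside its range is refused whole. The fingers move at their own pace and stop on an object; "newtons" is the grip in N (left out, the last holds). Time passes only in rows, so rows that do not move let the fingers close. It gives the time, the measured TCP pose, the force, the opening and the grip force at its end, in the units of the state.
- ctrl.sense(): the state, without advancing time (a new reading comes with each control period).
- ctrl.capture(name): name is "scene" or "top" or "wrist"; returns the picture (384x512x3 uint8, red, green, blue); there is no depth.
- ctrl.get_calibration(name): a dict with "vfov" (degrees; the focal length in pixels is half the picture's height over the tangent of half this angle, whatever the lens; pixels are square), "cx", "cy" (the principal point, pixels), "camera_from_world" (4x4, takes a point from world to camera coordinates). Camera axes: x right, y down, z forward; pixel columns grow to the right and rows downward; lengths in m; the calibration is good to about 2 mm. The wrist camera is an equidistant fisheye: a pixel r from the principal point sees the ray r / f radians off the axis. A picture is of the moment at which its call begins: read the wrist's pose just before it. get_calibration takes no time and is no camera call; for the wrist camera it gives the pose at the moment of the call.
- ctrl.hand_in(): hands the job in; it is judged then, once.
The state is a dict: "t": time; "joint_pos": joint angles; "joint_vel": joint speeds; "tau": joint torques, N m; "eef_pos": TCP position; "tool_rot": TCP orientation; "ft_force": force on the tool from outside, world axes, zero at the start; "wrist_torque": the same for the moment, N m; "opening": opening from 0.0 (shut) to 1.0 (fully open); "grasp_force": force on a finger pad.
Only numpy, scipy, OpenCV 4.12 (cv2) and the standard library are available. Lean on these libraries where they do the work, as an engineer would, in place of code of your own. Each camera call takes 0.05 s, during which the arm holds its last target. There are 200 camera calls.

### The job

Gauge the thickest of the three steel straws standing in the clear rack: push its lower end well through the widest hole of the hole gauge, draw it out again, then step down to the middle-sized hole and let it pass all the way through that one, so that it drops into the tray beneath. Leave the two thinner straws in their rack and do not knock over the tea cups.

Things in the scene. Friction and masses are not known exactly. Their poses are not given: they have to be found in the camera images.
- straw_center (a point): the thickest straw, the one to gauge: plain steel round tube with flat ends, 15 mm in diameter, 120 mm long, about 45 g, standing upright and loose in the clear acrylic rack, which covers its lowest 44 mm; this point is its centre, 60 mm from either end; z runs along the straw, upward
- straw_tip (a point): centre of the lower end of the same straw
- straw: the same straw; origin at the centre of its lower end, z along the straw, upward (same place as straw_tip)
- rack: fixed clear acrylic straw rack, 70 (x) by 190 (y) by 50 mm high, origin at the centre of its underside on the table; three round pockets 20 mm in diameter at y = -62, 0 and +62 mm, floor 6 mm above the table; the three straws stand in them in any order
- straw_b_center (a point): centre of the second straw, 11 mm in diameter, 120 mm long, in the rack; stays there
- straw_c_center (a point): centre of the thinnest straw, 8 mm in diameter, 120 mm long, in the rack; stays there
- gauge: fixed steel hole-gauge stand, origin at the centre of its underside; three hole plates lie level in a row along its y, 54 mm apart, tops at 152 mm, undersides at 140 mm, flush with the stand (screw heads rise 3 mm); end panels at y = +-89 mm up to 152 mm. Beneath: open catch tray 176 (x) by 186 (y) mm, floor at 8 mm, walls 35 mm high; a straw let go in a hole it fits falls clear into it
- wide_hole0 (a point): centre of the mouth of the widest hole, 23 mm in diameter, at the top face of its plate (50 mm square, 12 mm thick, hole right through, mouth slightly chamfered); z up. The order of the three plates along the stand varies
- middle_hole0 (a point): the same for the middle-sized hole, 18 mm in diameter: the closest one that the straw passes
- narrow_hole0 (a point): the same for the smallest hole, 12 mm in diameter: the straw does not enter
- cup_a_center (a point): sealed tea cup, 94 mm across at the lid, 118 mm tall, about 0.45 kg, a loose bystander; this point is its centre, half-way up
- cup_b_center (a point): sealed tea cup, 94 mm across at the lid, 118 mm tall, about 0.45 kg, a loose bystander; this point is its centre, half-way up
- cup_c_center (a point): sealed tea cup, 94 mm across at the lid, 118 mm tall, about 0.45 kg, a loose bystander; this point is its centre, half-way up

How it is judged:
On the way, in this order (a step that is already met when the one before it is completed fails the run):
1. the straw's lower end is pushed through the widest hole, at least 10 mm beyond the underside of the plate (z of straw_tip in the frame of wide_hole0 between -0.115 and -0.022 m and horizontal distance between straw_tip and wide_hole0 below 0.015 m and angle between the z axis of straw and the z axis of gauge, either way round below 0.3 rad), for 0.1 s.
2. then its lower end passes through the middle-sized hole, at least 10 mm beyond the underside of the plate (z of straw_tip in the frame of middle_hole0 between -0.115 and -0.022 m and horizontal distance between straw_tip and middle_hole0 below 0.015 m and angle between the z axis of straw and the z axis of gauge, either way round below 0.3 rad), for 0.04 s.
At the end, for the whole second after the job is handed in: The thickest straw is let go and at rest (slower than 30 mm/s) in the catch tray beneath the hole plates: its centre within 85 mm of the stand's middle along either side and less than 85 mm above the table, lying, leaning or standing (x of straw_center in the frame of gauge between -0.085 and 0.085 m and y of straw_center in the frame of gauge between -0.085 and 0.085 m and z of straw_center in the frame of gauge below 0.085 m and linear speed of straw below 0.03 m/s); the robot touches nothing.
It fails at once if a thinner straw is taken out of the rack (raised by about 24 mm) or tipped by more than 0.6 rad ((z of straw_b_center in the frame of rack above 0.09 m or angle between straw_b_center's own z axis and vertical above 0.6 rad) or (z of straw_c_center in the frame of rack above 0.09 m or angle between straw_c_center's own z axis and vertical above 0.6 rad)).
It fails at once if a tea cup is tipped by more than 0.6 rad (angle between any of cup_a_center, cup_b_center, cup_c_center's own z axis and vertical above 0.6 rad).
It also fails if it takes over 51 s, if anything falls off the work surface, if the arm or the gripper's body presses on something with over 40 N, if the wrist force passes 120 N, or if a joint passes its speed limit or range.

## Working session

There is one attempt and no reset: what is moved stays moved. The work goes in short steps, Python scripts to look and compute and a tool call to move; the robot and the scene stay as the last step left them, time stands still between calls to the robot, and variables do not carry over. Pictures are saved under pics/ and viewed, at most 10 in all, crops included, and the job is handed in when it is done.

Besides the shell and the picture viewer there is one more tool, called after ">>>" by a JSON object that holds its "op" and its "data", one argument or row to a line. drive_tool: Moves the arm, as the interface text tells. Its arguments: {"type":"object","properties":{"rows":{"type":"array"},"newtons":{"type":"number"}},"required":["rows"]}

```bash
mkdir -p pics; ls
python3 - <<'E'
from rig import ctrl
import cv2, numpy as np
s=ctrl.sense(); print(s)
for n in("scene","top"):
    im=ctrl.capture(n); cv2.imwrite(f"pics/{n}0.png",cv2.resize(im[:,:,::-1],(800,600),interpolation=cv2.INTER_CUBIC)); cv2.imwrite(f"raw_{n}0.png",im[:,:,::-1])
    c=ctrl.get_calibration(n); print(n,c)
print(ctrl.get_calibration("wrist"), ctrl.grip_depth)
E
```

```text
pics
{'t': 0.0, 'joint_pos': array([ 1.53324414,  0.50186448, -0.42678382,  1.55143482,  0.22080553,
        1.1382824 , -0.2103081 ]), 'joint_vel': array([ 0.00037049, -0.00168157,  0.00036763,  0.0010632 , -0.00014696,
       -0.00021581,  0.0011787 ]), 'tau': array([ 1.00963865e-03, -5.66597342e+01, -5.81580296e+00, -2.79114962e+01,
       -6.87246211e-02,  3.08945321e-02,  2.80855638e-04]), 'eef_pos': array([ 0.19230416, -0.62017977,  0.22567358]), 'tool_rot': array([-3.10423208e+00, -4.70415849e-01,  3.49460739e-04]), 'ft_force': array([-0.32550128,  0.14651328,  0.50786333]), 'wrist_torque': array([-0.016646  , -0.02187309,  0.01429644]), 'grasp_force': 0.0, 'opening': 1.0029476224387481}
scene {'vfov': 42.32961510996174, 'cx': 251.99217098367302, 'cy': 192.59523517457524, 'camera_from_world': array([[-0.61673964,  0.78704105,  0.01409255,  0.3640929 ],
       [ 0.5315016 ,  0.42956645, -0.73005391, -0.2452034 ],
       [-0.58063609, -0.44276298, -0.68324423,  1.66378528],
       [ 0.        ,  0.        ,  0.        ,  1.        ]])}
top {'vfov': 56.87373226323083, 'cx': 255.15038688179848, 'cy': 187.07597170516797, 'camera_from_world': array([[-0.02831242, -0.99956789, -0.00790226,  0.07930579],
       [-0.98901233,  0.0291592 , -0.14492879,  0.63739469],
       [ 0.14509658,  0.00371215, -0.98941053,  0.81328422],
       [ 0.        ,  0.        ,  0.        ,  1.        ]])}
{'vfov': 65.70646984690485, 'cx': 255.4131736697096, 'cy': 187.00252343534285, 'camera_from_world': array([[ 2.96325036e-01, -9.55087150e-01,  9.75663073e-05,
        -6.48901605e-01],
       [-9.16113499e-01, -2.84204197e-01,  2.82779120e-01,
        -3.52556618e-02],
       [-2.70050975e-01, -8.38839148e-02, -9.59185050e-01,
         3.89132636e-01],
       [ 0.00000000e+00,  0.00000000e+00,  0.00000000e+00,
         1.00000000e+00]])} 0.0188
```

View pics/scene0.png

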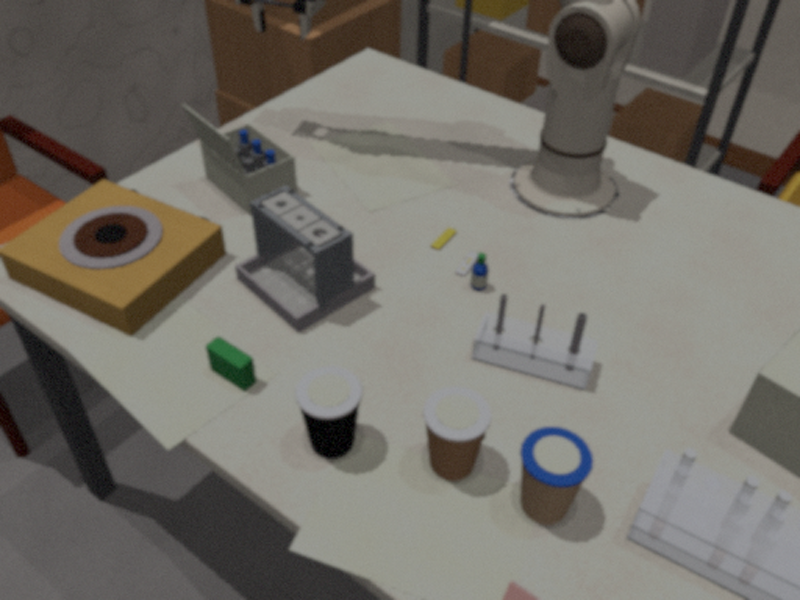

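View pics/top0.png

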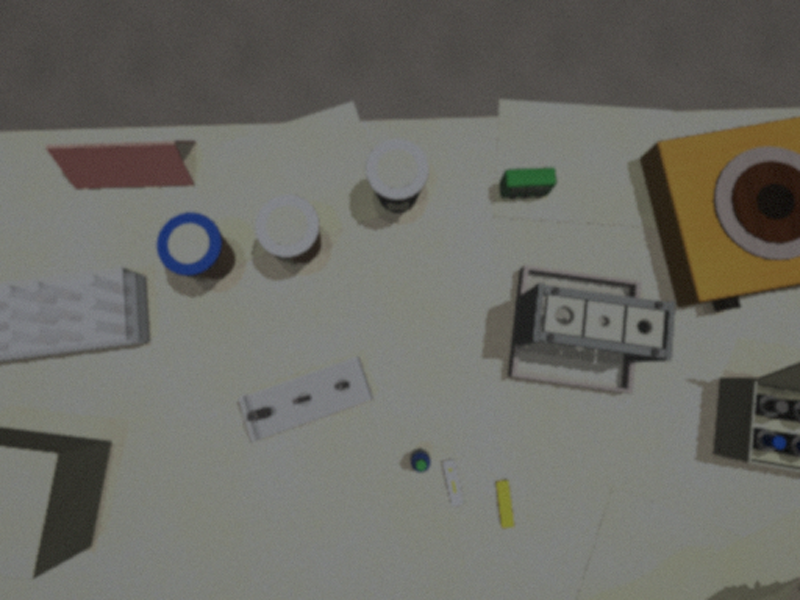

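The top view (800x600) shows the rack at (305,400), with the thickest straw at its left end (262,412). The gauge is at (600,325), with holes at (565,315) wide, (605,322) narrow and (645,326) middle-sized. The cups are at (190,243), (288,226) and (397,168). The scene view agrees: thick straw top at (580,318), holes at (320,232), (300,217) and (283,203).

```bash
cat > h.py <<'E'
import numpy as np, cv2
from rig import ctrl
from scipy.spatial.transform import Rotation as R
def ray(name,px,cal=None):
    c=cal or ctrl.get_calibration(name); f=192/np.tan(np.radians(c["vfov"]/2))
    u=np.array([px[0]-c["cx"],px[1]-c["cy"]])/f
    if name=="wrist":
        r=np.hypot(*u); d=np.array([*(u/r*np.sin(r)),np.cos(r)]) if r>1e-9 else np.array([0,0,1.])
    else: d=np.array([*u,1.])
    T=c["camera_from_world"]; return -T[:3,:3].T@T[:3,3], T[:3,:3].T@d
def at_z(name,px,z,cal=None):
    o,d=ray(name,px,cal); return o+d*(z-o[2])/d[2]
def proj(name,P,cal=None):
    c=cal or ctrl.get_calibration(name); f=192/np.tan(np.radians(c["vfov"]/2))
    T=c["camera_from_world"]; p=T[:3,:3]@np.asarray(P)+T[:3,3]
    if name=="wrist":
        q=np.hypot(p[0],p[1]); a=np.arctan2(q,p[2]); return np.array([c["cx"],c["cy"]])+f*a*p[:2]/q
    return np.array([c["cx"],c["cy"]])+f*p[:2]/p[2]
E
python3 - <<'E'
from h import *
k=.64
for n,a,b,z in [("wide",(565,315),(320,232),.152),("narrow",(605,322),(300,217),.152),("mid",(645,326),(283,203),.152),("straw1top",(249,414),(580,318),.126),("straw2",(297,401),(541,308),.126),("straw3",(344,385),(503,298),.126),("cupblue",(188,243),(556,457),.118),("cupw",(290,222),(458,412),.118),("cupblack",(398,165),(330,392),.118)]:
    print(n,at_z("top",np.array(a)*k,z).round(3),at_z("scene",np.array(b)*k,z).round(3))
E
```

```text
wide [ 0.586 -0.163  0.152] [ 0.585 -0.163  0.152]
narrow [ 0.575 -0.216  0.152] [ 0.576 -0.217  0.152]
mid [ 0.568 -0.269  0.152] [ 0.565 -0.268  0.152]
straw1top [0.466 0.27  0.126] [0.469 0.265 0.126]
straw2 [0.481 0.204 0.126] [0.487 0.207 0.126]
straw3 [0.501 0.139 0.126] [0.505 0.149 0.126]
cupblue [0.71  0.363 0.118] [0.713 0.362 0.118]
cupw [0.737 0.215 0.118] [0.732 0.22  0.118]
cupblack [0.818 0.056 0.118] [0.814 0.06  0.118]
```

>>> {"op": "drive_tool", "data": {
  "rows": [
    [0,0,0,0.02,-0.01,-0.02,0.09],
    [0,0,0,0.03,-0.02,-0.015,0.09],
    [0,0,0,0.033,-0.022,-0.01,0.09],
    [0,0,0,0.033,-0.022,-0.01,0.09],
    [0,0,0,0.033,-0.022,-0.01,0.09],
    [0,0,0,0.033,-0.022,-0.01,0.09],
    [0,0,0,0.033,-0.022,-0.01,0.09],
    [0,0,0,0.033,-0.022,-0.01,0.09],
    [0,0,0,0.033,-0.022,0,0.09],
    [0,0,0,0.033,-0.022,0,0.09],
    [0,0,0,0.033,-0.022,0,0.09],
    [0,0,0,0.033,-0.022,0,0.09]
  ]
}}

```text
t: 1.1
eef_pos: [0.482, -0.2678, 0.3217]
tool_rot: [3.106, 0.47, -0.001]
ft_force: [0.5, -0.6, -0.1]
opening: 0.981
grasp_force: 0.0
```

Run:
```python
from h import *
s=ctrl.sense(); print(s["t"],s["eef_pos"].round(4),s["joint_pos"].round(2)); print(R.from_rotvec(s["tool_rot"]).as_matrix().round(3))
c=ctrl.get_calibration("wrist"); im=ctrl.capture("wrist"); cv2.imwrite("pics/w1.png",im[:,:,::-1])
for n,P in [("wide",(.586,-.163,.152)),("narrow",(.575,-.216,.152)),("mid",(.567,-.269,.152))]: print(n,proj("wrist",P,c).round(1))
```

```text
1.1 [ 0.482  -0.2678  0.3217] [ 1.01  0.27 -0.66  1.68  0.17  1.25 -0.96]
[[ 0.955  0.296 -0.   ]
 [ 0.296 -0.955 -0.   ]
 [-0.     0.    -1.   ]]
wide [192.2  55. ]
narrow [235.2  76.6]
mid [279.8  97.8]
```

Run:
```python
import cv2
im=cv2.imread("pics/w1.png"); cv2.imwrite("pics/w1c.png",cv2.resize(im[20:140,150:330],None,fx=4,fy=4,interpolation=cv2.INTER_CUBIC))
```

```text
(no output)
```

View pics/w1c.png

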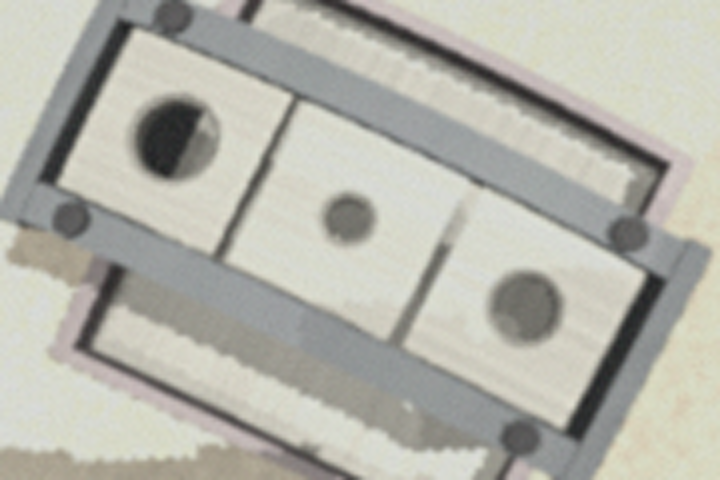

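The crop shows the wide hole at (176,138), the narrow at (348,218) and the middle-sized at (526,306). The diameters are about 84, 54 and 74 px, so the order is confirmed.

Run:
```python
from h import *
c=ctrl.get_calibration("wrist")
P=[at_z("wrist",(np.array(p)+.5)/4-.5+np.array([150,20]),.152,c) for p in [(176,138),(348,218),(526,306)]]
for p in P: print(p.round(4))
print(np.linalg.norm(P[0]-P[1]),np.linalg.norm(P[2]-P[1]))
s=ctrl.sense();M=R.from_rotvec(s["tool_rot"]).as_matrix()
print(M.T@(np.array([.467,.267,.30])-s["eef_pos"]))
```

```text
[ 0.5929 -0.1526  0.152 ]
[ 0.5842 -0.2052  0.152 ]
[ 0.5759 -0.2587  0.152 ]
0.05338215850399164 0.05413956256753401
[ 0.14118092 -0.50640157  0.02451119]
```

>>> {"op": "drive_tool", "data": {
  "rows": [
    [0,0,-3.5,0,0,0,0.09],
    [0,0,-7,0,0,0,0.09],
    [0,0,-7,0,0,0,0.09],
    [0,0,-7,0,0,0,0.09],
    [0,0,-7,0,0,0,0.09],
    [0,0,-7,0,0,0,0.09],
    [0,0,-7,0,0,0,0.09],
    [0,0,-7,0,0,0,0.09],
    [0,0,-7,0,0,0,0.09],
    [0,0,-7,0,0,0,0.09],
    [0,0,-7,0,0,0,0.09],
    [0,0,-7,0,0,0,0.09]
  ]
}}

```text
t: 2.15
eef_pos: [0.481, -0.2695, 0.3213]
tool_rot: [-2.059, -2.372, 0.0]
ft_force: [-0.4, -0.1, -0.4]
opening: 0.979
grasp_force: 0.0
```

>>> {"op": "drive_tool", "data": {
  "rows": [
    [0,0,-7,0,0,0,0.09],
    [0,0,-1.5,0,0,0,0.09],
    [0,0,0,0,0,0,0.09],
    [0,0,0,0,0,0,0.09],
    [0,0,0,0,0,0,0.09]
  ]
}}

```text
t: 2.57
eef_pos: [0.4813, -0.2695, 0.3216]
tool_rot: [-1.889, -2.51, 0.0]
ft_force: [0.1, 0.2, 0.1]
opening: 0.984
grasp_force: 0.0
```

```bash
cat >> h.py <<'E'
def go(P):
    s=ctrl.sense();M=R.from_rotvec(s["tool_rot"]).as_matrix()
    print("t",round(s["t"],2),"eef",s["eef_pos"].round(4),"q",s["joint_pos"].round(2),"yaw_y",np.degrees(np.arctan2(M[1,1],M[0,1])).round(1),"tilt",M[:,2].round(4))
    print("tool delta",(M.T@(np.array(P)-s["eef_pos"])).round(4))
E
python3 - <<'E'
from h import *
go((.467,.267,.25))
c=ctrl.get_calibration("wrist"); im=ctrl.capture("wrist"); cv2.imwrite("pics/w2.png",im[:,:,::-1])
for n,P in [("wide",(.586,-.163,.152)),("narrow",(.575,-.216,.152)),("mid",(.567,-.269,.152))]:
    p=proj("wrist",P,c); print(n,p.round(1))
    x,y=p.astype(int); x0,y0=max(x-30,0),max(y-30,0)
    g=cv2.GaussianBlur(cv2.cvtColor(im,cv2.COLOR_RGB2GRAY),(3,3),0)[y0:y+30,x0:x+30]
    h=cv2.HoughCircles(cv2.resize(g,None,fx=4,fy=4,interpolation=cv2.INTER_CUBIC),cv2.HOUGH_GRADIENT,1,100,param1=100,param2=20,minRadius=15,maxRadius=70)
    if h is not None:
        for q in h[0][:2]:
            w=(q[:2]+.5)/4-.5+[x0,y0]; print(" ",w.round(1),q[2]/4,at_z("wrist",w,.152,c).round(4))
E
```

```text
t 2.57 eef [ 0.4813 -0.2695  0.3216] q [ 1.21  0.33 -0.93  1.67  0.28  1.28  0.5 ] yaw_y 16.1 tilt [-2.e-04  1.e-04 -1.e+00]
tool delta [0.5194 0.1349 0.0717]
wide [369.5 108.8]
  [367.8 109.5] 10.45 [ 0.5842 -0.1645  0.152 ]
narrow [346.9 149.1]
  [344.8 148.2] 5.45 [ 0.5721 -0.2158  0.152 ]
mid [325.8 189.8]
```

>>> {"op": "drive_tool", "data": {
  "rows": [
    [0,0,0,0.02,0.005,0,0.09],
    [0,0,0,0.037,0.01,0,0.09],
    [0,0,0,0.037,0.01,0,0.09],
    [0,0,0,0.037,0.01,0,0.09],
    [0,0,0,0.037,0.01,0,0.09],
    [0,0,0,0.037,0.01,0,0.09],
    [0,0,0,0.037,0.01,0,0.09],
    [0,0,0,0.037,0.01,0,0.09],
    [0,0,0,0.037,0.01,0,0.09],
    [0,0,0,0.037,0.01,0.01,0.09],
    [0,0,0,0.037,0.01,0.01,0.09],
    [0,0,0,0.037,0.01,0.01,0.09]
  ]
}}

```text
t: 3.62
eef_pos: [0.472, 0.1747, 0.2917]
tool_rot: [1.887, 2.51, 0.0]
ft_force: [0.8, -0.2, -0.4]
opening: 0.986
grasp_force: 0.0
```

>>> {"op": "drive_tool", "data": {
  "rows": [
    [0,0,0,0.037,0.01,0.01,0.09],
    [0,0,0,0.03,0.01,0.01,0.09],
    [0,0,0,0,0,0.01,0.09],
    [0,0,0,0,0,0,0.09],
    [0,0,0,0,0,0,0.09],
    [0,0,0,0,0,0,0.09]
  ]
}}

```text
t: 4.12
eef_pos: [0.4734, 0.2414, 0.2621]
tool_rot: [1.888, 2.51, -0.001]
ft_force: [-0.3, -0.1, -0.0]
opening: 0.982
grasp_force: 0.0
```

Run:
```python
from h import *
go((.467,.267,.25))
c=ctrl.get_calibration("wrist"); print(-c["camera_from_world"][:3,:3].T@c["camera_from_world"][:3,3])
np.save("c3.npy",c,allow_pickle=True)
im=ctrl.capture("wrist"); cv2.imwrite("pics/w3.png",im[:,:,::-1])
cv2.imwrite("pics/w3b.png",cv2.resize(im[:,:,::-1],(800,600),interpolation=cv2.INTER_CUBIC))
for P in [(.467,.267,.126),(.467,.267,.05),(.484,.206,.126),(.503,.144,.126)]: print(proj("wrist",P,c).round(1))
```

```text
t 4.12 eef [0.4734 0.2414 0.2621] q [ 0.33  0.4  -1.08  1.79  0.39  1.17 -0.58] yaw_y 16.1 tilt [ 4.e-04 -8.e-04 -1.e+00]
tool delta [0.0264 0.001  0.012 ]
[0.45188752 0.31561647 0.4194788 ]
[256.5 152.1]
[256.3 141.7]
[255.9 211.4]
[256.8 263.9]
```

View pics/w3b.png

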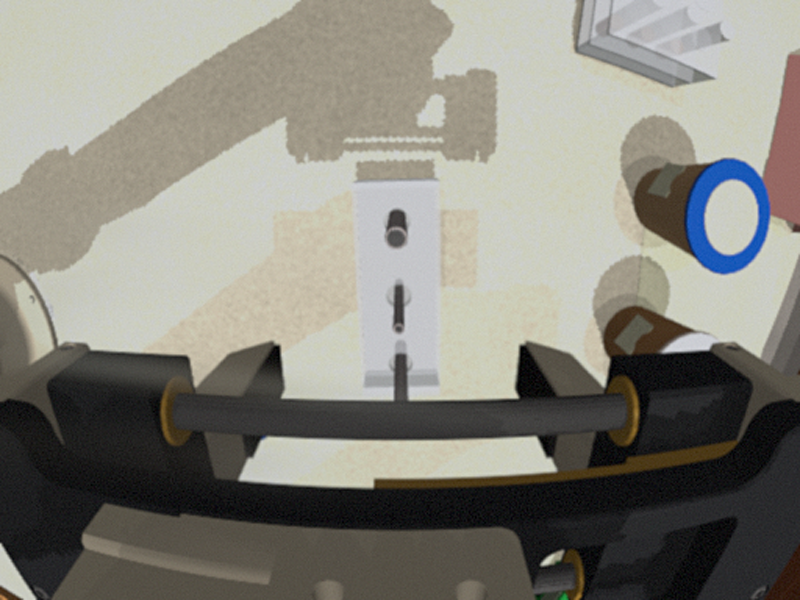

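The wrist view shows the rack aligned with the finger closing line. The thick straw's top rim is at (396,239) and the second straw's at (398,328), both in the 800-px frame.

Run:
```python
from h import *
c=np.load("c3.npy",allow_pickle=True).item()
for p in [(396,239),(398,328)]: print(at_z("wrist",np.array(p)*.64,.126,c).round(4))
go((*at_z("wrist",np.array((396,239))*.64,.126,c)[:2],.084))
```

```text
[0.4643 0.2653 0.126 ]
[0.4824 0.2073 0.126 ]
t 4.17 eef [0.4737 0.2412 0.2623] q [ 0.33  0.4  -1.08  1.79  0.39  1.17 -0.58] yaw_y 16.1 tilt [ 1.e-03 -7.e-04 -1.e+00]
tool delta [ 0.0259 -0.0025  0.1783]
```

>>> {"op": "drive_tool", "data": {
  "rows": [
    [0,0,0,0.013,-0.0012,0,0.09],
    [0,0,0,0.013,-0.0013,0.01,0.09],
    [0,0,0,0,0,0.03,0.09],
    [0,0,0,0,0,0.036,0.09],
    [0,0,0,0,0,0.036,0.08],
    [0,0,0,0,0,0.03,0.07],
    [0,0,0,0,0,0.02,0.06],
    [0,0,0,0,0,0.012,0.05],
    [0,0,0,0,0,0.004,0.04],
    [0,0,0,0,0,0,0.035],
    [0,0,0,0,0,0,0.03],
    [0,0,0,0,0,0,0.03]
  ],
  "newtons": 20
}}

```text
t: 5.17
eef_pos: [0.4646, 0.2674, 0.0854]
tool_rot: [1.886, 2.511, 0.004]
ft_force: [0.0, 0.3, -0.5]
opening: 0.447
grasp_force: 0.0
```

>>> {"op": "drive_tool", "data": {
  "rows": [
    [0,0,0,0,0,0,0.024],
    [0,0,0,0,0,0,0.02],
    [0,0,0,0,0,0,0.016],
    [0,0,0,0,0,0,0.012],
    [0,0,0,0,0,0,0.005],
    [0,0,0,0,0,0,0.005],
    [0,0,0,0,0,0,0.005],
    [0,0,0,0,0,0,0.005]
  ]
}}

```text
t: 5.83
eef_pos: [0.4636, 0.2671, 0.0841]
tool_rot: [1.885, 2.513, 0.001]
ft_force: [-0.1, -1.3, 4.1]
opening: 0.157
grasp_force: 20.0
```

Run:
```python
from h import *
go((.4643,.2653,.28)); s=ctrl.sense(); print(s["opening"]*.0918,s["grasp_force"],s["ft_force"],s["wrist_torque"])
```

```text
t 5.83 eef [0.4636 0.2671 0.0841] q [ 0.11  0.63 -0.88  1.94  0.64  0.88 -0.83] yaw_y 16.2 tilt [ 7.e-04  2.e-04 -1.e+00]
tool delta [-0.0019  0.0003 -0.1959]
0.014412589953518766 20.00030905008316 [-0.08910026 -1.29390389  4.11384085] [-0.17089582 -0.08230534  0.00720089]
```

>>> {"op": "drive_tool", "data": {
  "rows": [
    [0,0,0,0,0,-0.005,0.005],
    [0,0,0,0,0,-0.01,0.005],
    [0,0,0,0,0,-0.02,0.005],
    [0,0,0,0,0,-0.025,0.005],
    [0,0,0,0,0,-0.025,0.005],
    [0,0,0,0,0,-0.025,0.005],
    [0,0,0,0,0,-0.025,0.005],
    [0,0,0,0,0,-0.025,0.005],
    [0,0,0,0,0,-0.02,0.005],
    [0,0,0,0,0,-0.02,0.005],
    [0,0,0,0,0,-0.01,0.005],
    [0,0,0,0,0,0,0.005]
  ],
  "newtons": 30
}}

```text
t: 6.83
eef_pos: [0.4641, 0.2679, 0.2962]
tool_rot: [1.884, 2.511, 0.005]
ft_force: [0.1, 0.1, -0.1]
opening: 0.154
grasp_force: 30.0
```

Run:
```python
from h import *
go((.57,-.10,.30)); s=ctrl.sense(); print(s["opening"]*.0918,s["grasp_force"],s["ft_force"])
```

```text
t 6.83 eef [0.4641 0.2679 0.2962] q [ 0.3   0.38 -1.1   1.74  0.36  1.24 -0.6 ] yaw_y 16.2 tilt [ 0.0037  0.0015 -1.    ]
tool delta [-0.3828 -0.0012 -0.004 ]
0.014142816922347971 29.99982386827469 [ 0.09301492  0.05090634 -0.08114955]
```

>>> {"op": "drive_tool", "data": {
  "rows": [
    [0,0,0,-0.02,0,0,0.005],
    [0,0,0,-0.035,0,0,0.005],
    [0,0,0,-0.04,0,0,0.005],
    [0,0,0,-0.04,0,0,0.005],
    [0,0,0,-0.04,0,0,0.005],
    [0,0,0,-0.04,0,0,0.005],
    [0,0,0,-0.04,0,0,0.005],
    [0,0,0,-0.04,0,0,0.005],
    [0,0,0,-0.04,-0.001,0,0.005],
    [0,0,0,-0.04,-0.001,0,0.005],
    [0,0,0,-0.035,-0.001,0,0.005],
    [0,0,0,-0.03,-0.001,0,0.005]
  ]
}}

```text
t: 7.83
eef_pos: [0.5817, -0.1602, 0.2917]
tool_rot: [-1.887, -2.509, 0.002]
ft_force: [-0.5, 0.2, -0.1]
opening: 0.159
grasp_force: 30.0
```

>>> {"op": "drive_tool", "data": {
  "rows": [
    [0,0,0,-0.009,0,0,0.005],
    [0,0,0,0,0,0,0.005],
    [0,0,0,0,0,0,0.005],
    [0,0,0,0,0,0,0.005],
    [0,0,0,0,0,0,0.005]
  ]
}}

```text
t: 8.25
eef_pos: [0.5848, -0.1626, 0.2938]
tool_rot: [-1.88, -2.516, -0.0]
ft_force: [1.0, -0.1, -0.8]
opening: 0.155
grasp_force: 30.0
```

Run:
```python
from h import *
go((.585,-.164,.25)); s=ctrl.sense()
e=s["eef_pos"]; tip=e-[0,0,.078]; top=e+[0,0,.042]
ims=[]
for n in ("scene","top","wrist"):
    c=ctrl.get_calibration(n); im=ctrl.capture(n); cv2.imwrite(f"pics/{n}4.png",im[:,:,::-1])
    a,b=proj(n,tip,c),proj(n,top,c); h=proj(n,(.585,-.164,.152),c); print(n,a.round(1),b.round(1),h.round(1))
    x,y=np.clip(h.astype(int)-[0,20],[66,50],[445,333]); print(" crop",x-66,y-50)
    ims.append(cv2.resize(im[y-50:y+50,x-66:x+66,::-1],None,fx=3,fy=3,interpolation=cv2.INTER_CUBIC))
ims.append(np.zeros_like(ims[0]))
cv2.imwrite("pics/m4.png",np.vstack([np.hstack(ims[:2]),np.hstack(ims[2:])]))
```

```text
t 8.25 eef [ 0.5848 -0.1626  0.2938] q [ 0.93  0.5  -0.98  1.57  0.43  1.3   0.17] yaw_y 16.5 tilt [-2.e-04  5.e-04 -1.e+00]
tool delta [-0.0014 -0.0002  0.0438]
scene [203.7 128.4] [201.1  86.6] [204.6 148.2]
 crop 138 78
top [371. 199.] [394.8 190.6] [362.1 202.3]
 crop 296 132
wrist [255.6 194.3] [255.7 274.6] [255.4 176.7]
 crop 189 106
```

View pics/m4.png

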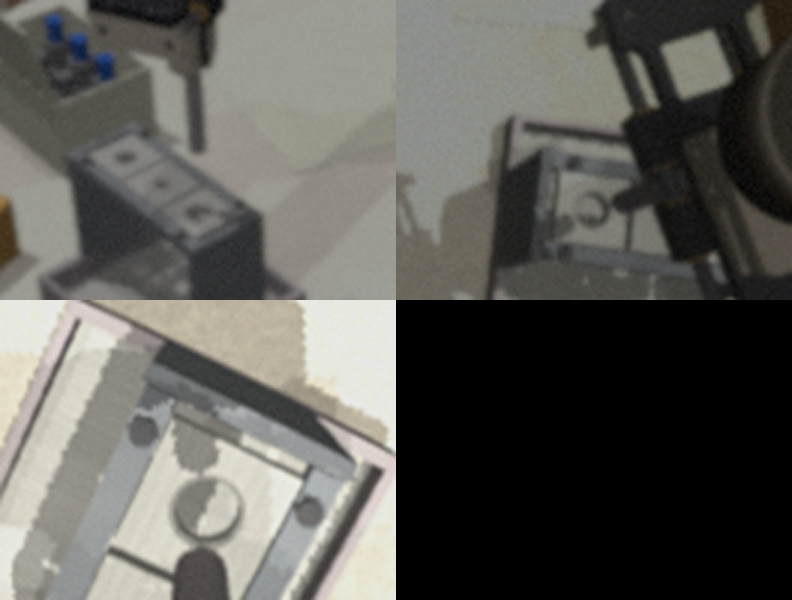

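Wrist crop (lower left): the wide hole is at about (208,508) and the straw tip hangs centred on column 202, with its far edge at row 545. The straw is in line with the tool, and the hole lies about 2 mm further along tool x and y. I'll lower to just above the plate and look again.

>>> {"op": "drive_tool", "data": {
  "rows": [
    [0,0,0,0,0,0.01,0.005],
    [0,0,0,0,0.001,0.015,0.005],
    [0,0,0,0,0,0.011,0.005],
    [0,0,0,0,0,0.005,0.005],
    [0,0,0,0,0,0,0.005],
    [0,0,0,0,0,0,0.005],
    [0,0,0,0,0,0,0.005]
  ]
}}

```text
t: 8.98
eef_pos: [0.5864, -0.165, 0.2533]
tool_rot: [1.885, 2.512, 0.001]
ft_force: [0.4, 0.9, -0.6]
opening: 0.157
grasp_force: 30.0
```

Run:
```python
from h import *
go((.585,-.164,.215)); s=ctrl.sense()
M=R.from_rotvec(s["tool_rot"]).as_matrix(); e=s["eef_pos"]
c=ctrl.get_calibration("wrist"); im=ctrl.capture("wrist"); cv2.imwrite("pics/w5.png",im[:,:,::-1])
np.save("c5.npy",c,allow_pickle=True)
tip=e-[0,0,.078]; th=np.linspace(0,2*np.pi,24)
h=proj("wrist",(.585,-.164,.152),c); x,y=h.astype(int); x0,y0=x-50,y-40; print(x0,y0,h)
o=cv2.resize(im[y0:y0+90,x0:x0+100,::-1],None,fx=6,fy=6,interpolation=cv2.INTER_CUBIC)
for C,r,col in [(tip,.0075,(0,0,255)),(tip+[0,0,.03],.0075,(0,160,255)),(np.array([.585,-.164,.152]),.0115,(0,200,0))]:
    for t in th:
        q=(proj("wrist",C+M@[r*np.cos(t),r*np.sin(t),0],c)-[x0,y0]+.5)*6-.5; cv2.circle(o,tuple(int(v) for v in q.round()),2,col,-1)
cv2.imwrite("pics/m5.png",o)
```

```text
t 8.98 eef [ 0.5864 -0.165   0.2533] q [ 0.91  0.54 -0.96  1.62  0.46  1.23  0.15] yaw_y 16.2 tilt [ 8.e-04  0.e+00 -1.e+00]
tool delta [ 0.0013 -0.0011  0.0383]
204 146 [254.31562303 186.01561945]
```

View pics/m5.png

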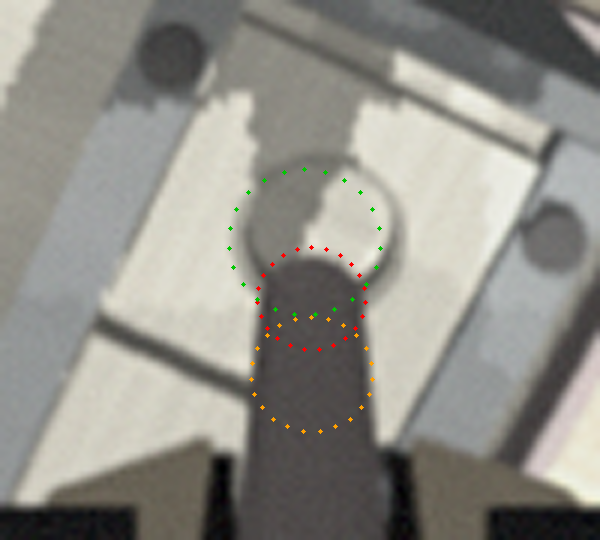

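Measured in the zoom, the hole centre is at about (323,235) and the straw tip is centred at (314,305). Tip to hole is about +4 mm tool x and +1.4 mm tool y. I'll correct and insert.

>>> {"op": "drive_tool", "data": {
  "rows": [
    [0,0,0,0.002,0.0007,0,0.005],
    [0,0,0,0.0022,0.0007,0.004,0.005],
    [0,0,0,0,0,0.006,0.005],
    [0,0,0,0,0,0.006,0.005],
    [0,0,0,0,0,0.006,0.005],
    [0,0,0,0,0,0.004,0.005],
    [0,0,0,0,0,0.004,0.005],
    [0,0,0,0,0,0,0.005],
    [0,0,0,0,0,0,0.005]
  ]
}}

```text
t: 9.78
eef_pos: [0.586, -0.1606, 0.2224]
tool_rot: [-1.885, -2.512, 0.0]
ft_force: [0.1, -0.0, -0.9]
opening: 0.155
grasp_force: 30.0
```

>>> {"op": "drive_tool", "data": {
  "rows": [
    [0,0,0,0,0,0.006,0.005],
    [0,0,0,0,0,0.006,0.005],
    [0,0,0,0,0,0.006,0.005],
    [0,0,0,0,0,0.005,0.005],
    [0,0,0,0,0,0.005,0.005],
    [0,0,0,0,0,0,0.005],
    [0,0,0,0,0,0,0.005],
    [0,0,0,0,0,0,0.005],
    [0,0,0,0,0,0,0.005]
  ]
}}

```text
t: 10.53
eef_pos: [0.5864, -0.1606, 0.1951]
tool_rot: [1.885, 2.512, 0.001]
ft_force: [0.8, 0.5, -0.8]
opening: 0.155
grasp_force: 30.0
```

Run:
```python
from h import *
go((.5867,-.162,.195)); s=ctrl.sense(); print(s["ft_force"])
M=R.from_rotvec(s["tool_rot"]).as_matrix(); e=s["eef_pos"]
c=ctrl.get_calibration("wrist"); im=ctrl.capture("wrist"); cv2.imwrite("pics/w6.png",im[:,:,::-1])
x0,y0=200,150
o=cv2.resize(im[y0:y0+90,x0:x0+120,::-1],None,fx=5,fy=5,interpolation=cv2.INTER_CUBIC)
st=e+M@[-.0015,.0002,0]; st[2]=.152
for C,r,col in [(st,.0075,(0,0,255)),(np.array([.5872,-.162,.152]),.0115,(0,200,0))]:
    for t in np.linspace(0,6.28,24):
        q=(proj("wrist",C+[r*np.cos(t),r*np.sin(t),0],c)-[x0,y0]+.5)*5-.5; cv2.circle(o,tuple(int(v) for v in q.round()),2,col,-1)
cv2.imwrite("pics/m6.png",o)
```

```text
t 10.53 eef [ 0.5864 -0.1606  0.1951] q [ 0.88  0.59 -0.92  1.68  0.52  1.13  0.1 ] yaw_y 16.2 tilt [ 7.e-04 -1.e-04 -1.e+00]
tool delta [-0.0014 -0.0001  0.0001]
[ 0.75009707  0.46172552 -0.78575078]
```

View pics/m6.png

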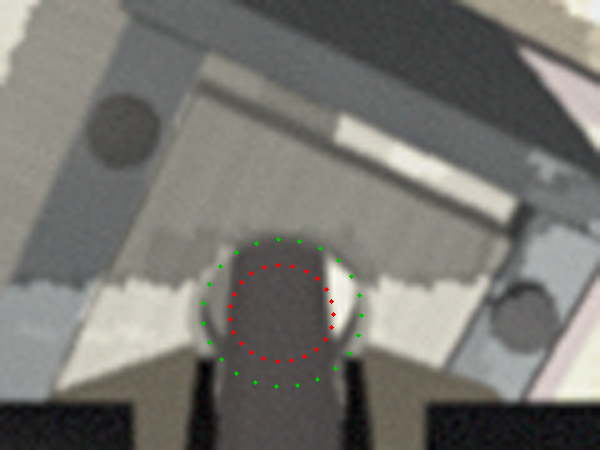

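The straw is through the wide hole, at rows 240–360 and columns 231–330, centred in the hole (200–365) with no contact force. Next I'll draw it out and shift to the middle hole, (-97.6, -46.1) mm in tool axes.

>>> {"op": "drive_tool", "data": {
  "rows": [
    [0,0,0,0,0,-0.008,0.005],
    [0,0,0,0,0,-0.015,0.005],
    [0,0,0,0,0,-0.015,0.005],
    [0,0,0,0,0,-0.014,0.005],
    [0,0,0,0,0,-0.008,0.005],
    [0,0,0,0,0,0,0.005],
    [0,0,0,-0.0156,-0.0074,0,0.005],
    [0,0,0,-0.0246,-0.0116,0,0.005],
    [0,0,0,-0.0246,-0.0116,0,0.005],
    [0,0,0,-0.0246,-0.0116,0,0.005],
    [0,0,0,-0.0082,-0.0039,0,0.005],
    [0,0,0,0,0,0,0.005]
  ]
}}

```text
t: 11.58
eef_pos: [0.5676, -0.2713, 0.2535]
tool_rot: [-1.892, -2.506, 0.002]
ft_force: [0.1, -0.1, -0.6]
opening: 0.156
grasp_force: 30.0
```

>>> {"op": "drive_tool", "data": {
  "rows": [
    [0,0,0,0,0,0,0.005],
    [0,0,0,0,0,0,0.005],
    [0,0,0,0,0,0,0.005]
  ]
}}

```text
t: 11.83
eef_pos: [0.5697, -0.2646, 0.2549]
tool_rot: [-1.881, -2.516, -0.001]
ft_force: [-0.1, -0.2, -0.3]
opening: 0.154
grasp_force: 30.0
```

Run:
```python
from h import *
mid=np.array([.5872-.0171,-.162-.1066,.152])
go((*mid[:2],.215)); s=ctrl.sense()
M=R.from_rotvec(s["tool_rot"]).as_matrix(); e=s["eef_pos"]
c=ctrl.get_calibration("wrist"); im=ctrl.capture("wrist"); cv2.imwrite("pics/w7.png",im[:,:,::-1])
x0,y0=205,145
o=cv2.resize(im[y0:y0+90,x0:x0+110,::-1],None,fx=6,fy=6,interpolation=cv2.INTER_CUBIC)
st=e+M@[-.0015,.0002,.078]
for C,r,col in [(st,.0075,(0,0,255)),(st+[0,0,.03],.0075,(0,160,255)),(mid,.009,(0,200,0))]:
    print(((proj("wrist",C,c)-[x0,y0]+.5)*6-.5).round(1))
    for t in np.linspace(0,6.28,24):
        q=(proj("wrist",C+[r*np.cos(t),r*np.sin(t),0],c)-[x0,y0]+.5)*6-.5; cv2.circle(o,tuple(int(v) for v in q.round()),1,col,-1)
cv2.imwrite("pics/m7.png",o)
```

```text
t 11.83 eef [ 0.5697 -0.2646  0.2549] q [ 1.04  0.57 -0.94  1.57  0.47  1.25  0.31] yaw_y 16.4 tilt [ 4.e-04  8.e-04 -1.e+00]
tool delta [-0.0039 -0.0008  0.0399]
[307.3 314.8]
[307.7 391.6]
[300.3 278.6]
```

View pics/m7.png

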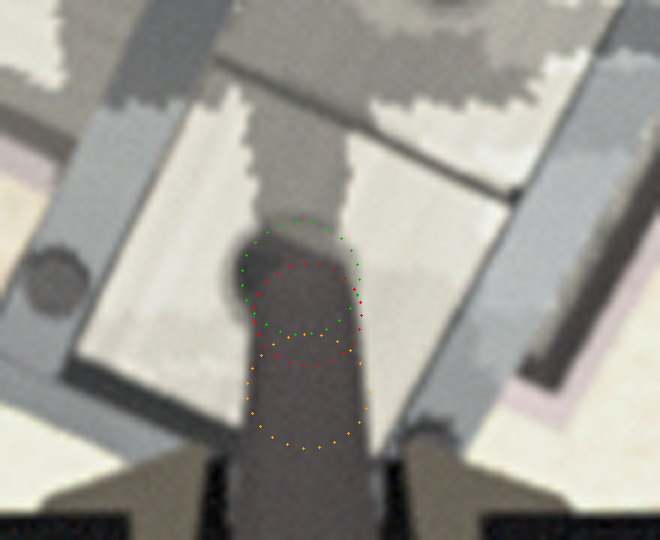

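The zoom shows the straw tip covering most of the middle hole, whose visible left and top rims are at about (242,270) and (285,233). I'll back off 20 mm along tool x so the whole hole shows, and measure from a settled arm.

>>> {"op": "drive_tool", "data": {
  "rows": [
    [0,0,0,-0.01,0,0,0.005],
    [0,0,0,-0.01,0,0,0.005],
    [0,0,0,0,0,0.003,0.005],
    [0,0,0,0,0,0.002,0.005],
    [0,0,0,0,0,0,0.005],
    [0,0,0,0,0,0,0.005],
    [0,0,0,0,0,0,0.005],
    [0,0,0,0,0,0,0.005],
    [0,0,0,0,0,0,0.005],
    [0,0,0,0,0,0,0.005]
  ]
}}

```text
t: 12.72
eef_pos: [0.5748, -0.2863, 0.2499]
tool_rot: [1.885, 2.513, -0.0]
ft_force: [0.4, 0.3, -0.9]
opening: 0.157
grasp_force: 30.0
```

Run:
```python
from h import *
mid=np.array([.5872-.0171,-.162-.1066,.152])
go((*mid[:2],.215)); s=ctrl.sense()
M=R.from_rotvec(s["tool_rot"]).as_matrix(); e=s["eef_pos"]
c=ctrl.get_calibration("wrist"); ims=[ctrl.capture("wrist") for _ in range(4)]; im=np.mean(ims,0).astype(np.uint8); cv2.imwrite("pics/w8.png",im[:,:,::-1])
go((*mid[:2],.215))
np.save("c8.npy",dict(c=c,M=M,e=e),allow_pickle=True)
x0,y0=205,130
o=cv2.resize(im[y0:y0+90,x0:x0+110,::-1],None,fx=6,fy=6,interpolation=cv2.INTER_CUBIC)
st=e+M@[-.0015,.0002,.078]
for C,r,col in [(st,.0075,(0,0,255)),(st+[0,0,.03],.0075,(0,160,255)),(mid,.009,(0,200,0))]:
    print(((proj("wrist",C,c)-[x0,y0]+.5)*6-.5).round(1))
    for t in np.linspace(0,6.28,16):
        q=(proj("wrist",C+[r*np.cos(t),r*np.sin(t),0],c)-[x0,y0]+.5)*6-.5; cv2.circle(o,tuple(int(v) for v in q.round()),1,col,-1)
cv2.imwrite("pics/m8.png",o)
```

```text
t 12.72 eef [ 0.5748 -0.2863  0.2499] q [ 1.04  0.6  -0.92  1.54  0.49  1.26  0.33] yaw_y 16.2 tilt [ 2.e-04 -2.e-04 -1.e+00]
tool delta [0.0183 0.0005 0.0349]
t 12.92 eef [ 0.5748 -0.2865  0.2498] q [ 1.04  0.6  -0.92  1.54  0.49  1.26  0.33] yaw_y 16.2 tilt [ 1.e-04 -1.e-04 -1.e+00]
tool delta [0.0185 0.0005 0.0348]
[307.1 405. ]
[307.4 482.1]
[308.7 233.7]
```

View pics/m8.png

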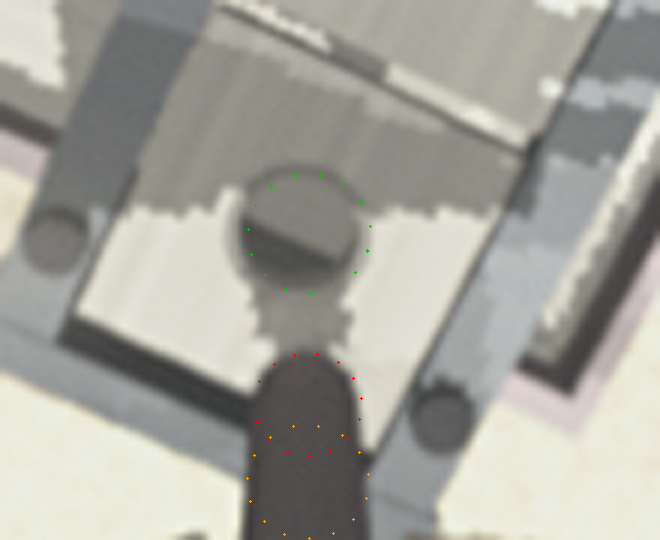

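Averaged zoom: hole centre at (299.5,226.5), straw tip arc top at (305,350), which matches the model within 0.5 mm. Tip to hole is about +20.9 mm tool x and -0.8 mm tool y.

>>> {"op": "drive_tool", "data": {
  "rows": [
    [0,0,0,0.008,-0.0004,0,0.005],
    [0,0,0,0.008,-0.0004,0,0.005],
    [0,0,0,0.0049,0,0,0.005],
    [0,0,0,0,0,0,0.005],
    [0,0,0,0,0,0.005,0.005],
    [0,0,0,0,0,0.005,0.005],
    [0,0,0,0,0,0.004,0.005],
    [0,0,0,0,0,0,0.005],
    [0,0,0,0,0,0,0.005],
    [0,0,0,0,0,0,0.005]
  ]
}}

```text
t: 13.75
eef_pos: [0.5682, -0.2667, 0.2356]
tool_rot: [-1.886, -2.512, -0.0]
ft_force: [-0.6, -0.1, -0.6]
opening: 0.157
grasp_force: 30.0
```

Run:
```python
from h import *
d=np.load("c8.npy",allow_pickle=True).item(); tgt=np.array([.5748,-.2865,.2498])+d["M"]@[.0209,-.0008,0]; tgt[2]=.2218
go(tgt); print(ctrl.sense()["ft_force"])
```

```text
t 13.75 eef [ 0.5682 -0.2667  0.2356] q [ 1.04  0.59 -0.93  1.59  0.49  1.22  0.3 ] yaw_y 16.2 tilt [-1.e-04  3.e-04 -1.e+00]
tool delta [0.0001 0.     0.0138]
[-0.64505461 -0.09230719 -0.60265166]
```

On target to 0.1 mm. Lowering into the hole.

>>> {"op": "drive_tool", "data": {
  "rows": [
    [0,0,0,0,0,0.004,0.005],
    [0,0,0,0,0,0.004,0.005],
    [0,0,0,0,0,0.004,0.005],
    [0,0,0,0,0,0.002,0.005],
    [0,0,0,0,0,0,0.005],
    [0,0,0,0,0,0,0.005]
  ]
}}

```text
t: 14.25
eef_pos: [0.5679, -0.2669, 0.2214]
tool_rot: [-1.886, -2.512, 0.001]
ft_force: [0.8, -0.9, -0.9]
opening: 0.154
grasp_force: 30.0
```

>>> {"op": "drive_tool", "data": {
  "rows": [
    [0,0,0,0,0,0.004,0.005],
    [0,0,0,0,0,0.004,0.005],
    [0,0,0,0,0,0.005,0.005],
    [0,0,0,0,0,0.005,0.005],
    [0,0,0,0,0,0.005,0.005],
    [0,0,0,0,0,0.005,0.005],
    [0,0,0,0,0,0,0.005],
    [0,0,0,0,0,0,0.005],
    [0,0,0,0,0,0,0.005]
  ]
}}

```text
t: 15.0
eef_pos: [0.5678, -0.2669, 0.1934]
tool_rot: [-1.886, -2.512, 0.001]
ft_force: [0.5, -2.1, -2.9]
opening: 0.159
grasp_force: 30.0
```

>>> {"op": "drive_tool", "data": {
  "rows": [
    [0,0,0,0,0,0,0.018],
    [0,0,0,0,0,0,0.022],
    [0,0,0,0,0,0,0.03],
    [0,0,0,0,0,0,0.04],
    [0,0,0,0,0,0,0.05],
    [0,0,0,0,0,0,0.05],
    [0,0,0,0,0,0,0.05],
    [0,0,0,0,0,0,0.05],
    [0,0,0,0,0,-0.01,0.05],
    [0,0,0,0,0,-0.025,0.05],
    [0,0,0,0,0,-0.035,0.05],
    [0,0,0,0,0,-0.035,0.05]
  ]
}}

```text
t: 16.0
eef_pos: [0.5675, -0.2662, 0.2999]
tool_rot: [-1.884, -2.512, -0.0]
ft_force: [0.9, -0.6, 1.1]
opening: 0.547
grasp_force: 0.0
```

>>> {"op": "drive_tool", "data": {
  "rows": [
    [0,0,0,0,0,-0.02,0.05],
    [0,0,0,-0.03,0,0,0.05],
    [0,0,0,-0.035,0,0,0.05],
    [0,0,0,-0.035,0,0,0.05],
    [0,0,0,-0.035,0,0,0.05],
    [0,0,0,-0.015,0,0,0.05],
    [0,0,0,0,0,0,0.05],
    [0,0,0,0,0,0,0.05],
    [0,0,0,0,0,0,0.05],
    [0,0,0,0,0,0,0.05]
  ]
}}

```text
t: 16.83
eef_pos: [0.6105, -0.4085, 0.3196]
tool_rot: [1.882, 2.515, 0.001]
ft_force: [0.6, -0.7, -0.5]
opening: 0.543
grasp_force: 0.0
```

Run:
```python
from h import *
s=ctrl.sense(); print(s["t"],s["eef_pos"],s["ft_force"])
a=ctrl.capture("scene")[100:230,130:310,::-1]; b=ctrl.capture("top")[150:280,300:480,::-1]
o=np.hstack([cv2.resize(v,None,fx=2.2,fy=3,interpolation=cv2.INTER_CUBIC) if 0 else cv2.resize(v,(396,286),interpolation=cv2.INTER_CUBIC) for v in (a,b)])
w=cv2.resize(ctrl.capture("wrist")[:,:,::-1],(396,297))
w2=cv2.resize(ctrl.capture("scene")[160:270,280:432,::-1],(396,297),interpolation=cv2.INTER_CUBIC)
cv2.imwrite("pics/m9.png",np.vstack([o,np.hstack([w,w2])]))
```

```text
16.8333 [ 0.61052431 -0.40854129  0.31958622] [ 0.62663284 -0.7403467  -0.53337533]
```

View pics/m9.png

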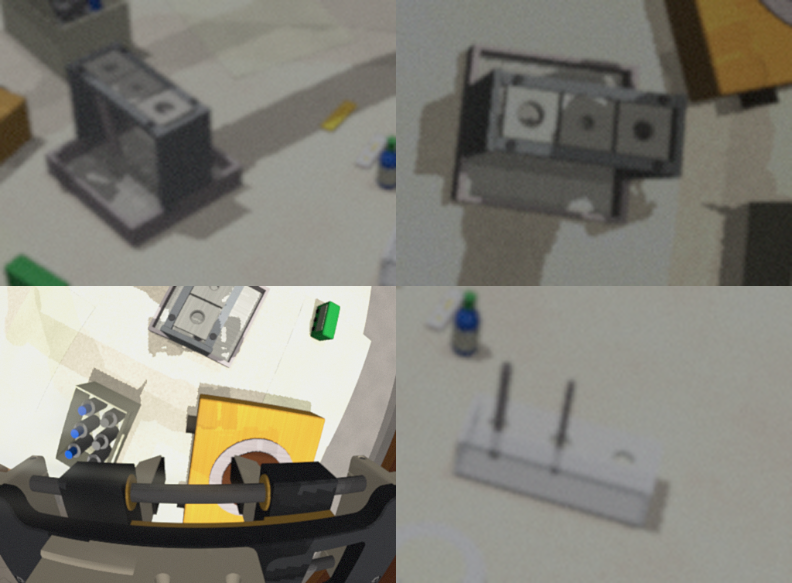

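The straw has left the gripper and nothing sticks out of the middle hole, so it is down in the tray under the plates. The two thin straws still stand in the rack, at (500,400) and (565,425), and the arm is clear. I'll let it settle for a second and hand in.

>>> {"op": "drive_tool", "data": {
  "rows": [
    [0,0,0,0,0,0,0.05],
    [0,0,0,0,0,0,0.05],
    [0,0,0,0,0,0,0.05],
    [0,0,0,0,0,0,0.05],
    [0,0,0,0,0,0,0.05],
    [0,0,0,0,0,0,0.05],
    [0,0,0,0,0,0,0.05],
    [0,0,0,0,0,0,0.05],
    [0,0,0,0,0,0,0.05],
    [0,0,0,0,0,0,0.05],
    [0,0,0,0,0,0,0.05],
    [0,0,0,0,0,0,0.05]
  ]
}}

```text
t: 18.03
eef_pos: [0.6101, -0.4106, 0.3187]
tool_rot: [1.885, 2.513, 0.0]
ft_force: [0.8, -0.0, 0.3]
opening: 0.545
grasp_force: 0.0
```

```bash
python3 -c "
from rig import ctrl
print(ctrl.hand_in())"
```

```text
the job is handed in; nothing more can be done
None
```

I pushed the thickest straw about 35 mm into the widest hole, drew it out and released it about 37 mm deep in the middle-sized hole; nothing sticks out there, so it should be in the tray (not seen directly), the thinner straws still stand in the rack, the arm stayed clear of the cups, and I handed in at 18 s with no verdict returned.

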